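Put the stamp away and screw the canister shut

ROBOT

A 6-joint arm with a two-finger parallel gripper is mounted at the origin on a cart in front of the work surface, level with it; the furniture and walls round the work are solid. World frame = base frame: x ahead of the robot, y to its left, z up, the work surface at z = 0. Lengths are in m, angles in rad, forces in N, time in s.
With the tool pointing down it reaches from about 0.325 to 0.9 m from the base axis. Payload 6.1 kg.
Tool frame: the origin (TCP) lies between the finger pads; the fingertips stand r.tcp_to_tips ahead of it and the grasp point (between the pads) lies 11 mm behind it (r.tcp_to_tips is the distance from the TCP to the fingertips, in m); z points along the fingers, y is the line along which they close (so a half turn about z gives the same grasp; the last joint's range is limited). The gripper opens to 85 mm and grips with 20 to 120 N. Pads are 22 mm wide; open, the fingers measure 114 mm over their backs; the gripper's body (76 mm by 85 mm) begins 54 mm behind the grasp point. The pads swing forward as they close: fully open they stand 13 mm farther back than shut.
Start: joints at [-1.38, 0.22, 1.526, -0, 1.395, -0.126], TCP at [0.195, -0.594, 0.239] pointing down, gripper open.
Joint ranges: [-2.98, 2.98], [-0.91, 2.08], [0.09, 2.57], [-1.24, 4.39], [0.2, 2.65], [-2.68, 2.68]. Speed limits (rad/s): [2.57, 2.57, 3.01, 3.14, 3.14, 3.14].

INTERFACE

Orientations are given as [roll, pitch, yaw] about the fixed x, y, z axes, in that order (R = Rz(yaw) Ry(pitch) Rx(roll)).
In Python, from workcell import r, imaging, workorder gives the robot as it stands.
- The arm moves only by the tool apply_moves, never from a script. Its argument "motion" is one flat list of numbers, 4 for each row, row after row: the shift along the world's x, y, z in mm, then the turn about the world's z in degrees. In form: [x, y, z, twist, x, y, z, twist, ...]. A call has 1 to 20 rows; each row is the pose to reach, as a shift and turn from the pose commanded when the call began; what a row does not reach only later rows make up. A row lasts 1/10 s, in which the tool goes at most 50 mm and 8.59 degrees, less where a joint would pass 70% of its speed; a pose out of reach is approached as far as the arm can. A call with a gripper value outside its range is refused whole. "jaw" is the finger opening in mm, from 0 to 85.4, set as the call begins (left out, the last holds). The fingers move at their own pace and stop on an object; "grip_force" is the grip in N (left out, the last holds). Time passes only in rows, so rows that repeat a pose let the fingers close. It gives the time, the measured TCP pose, the force, the opening and the grip force at its end, in the units of the state.
- r.sense(): the state, without advancing time (a new reading comes with each control period).
- imaging.camera(name): name is "side" or "top"; returns the picture (400x640x3 uint8, blue, green, red); there is no depth.
- imaging.calibration(name): a dict with "vfov" (degrees; the focal length in pixels is half the picture's height over the tangent of half this angle, whatever the lens; pixels are square), "cx", "cy" (the principal point, pixels), "camera_from_world" (4x4, takes a point from world to camera coordinates). Camera axes: x right, y down, z forward; pixel columns grow to the right and rows downward; lengths in m; the calibration is good to about 2 mm. A picture is of the moment at which its call begins. calibration takes no time and is no camera call.
- workorder.hand_in(): hands the job in; it is judged then, once.
The state is a dict: "t": time; "q": joint angles; "dq": joint speeds; "joint_torque": joint torques, N m; "eef_pos": TCP position; "ee_rot": TCP orientation; "ft_force": force on the tool from outside, world axes, zero at the start; "moment": the same for the moment, N m; "finger_gap": finger opening in m; "finger_force": force on a finger pad.
Only numpy, scipy, OpenCV 4.12 (cv2) and the standard library are available. Lean on these libraries where they do the work, as an engineer would, in place of code of your own. Each camera call takes 0.05 s, during which the arm holds its last target. There are 200 camera calls.

TASK

Put the rubber stamp away in the open canister, then screw the lid on so that the stamp does not dry out: set the lid level on the neck, turn it back (unless it drops in at once) until it drops into the thread starts, and tighten it clockwise until it is fully home. Let go, and leave the other things on the desk where they are.

Things in the scene. Friction and masses are not known exactly. Their poses are not given: they have to be found in the camera images.
- canister_mouth (a point): Centre of the mouth, level with the rim, of an open round white plastic canister fixed upright on the desk; z up. Canister 84 mm high, body 114 mm across, steel flange at its foot 132 mm across and 4 mm thick. Mouth 84 mm wide inside. Neck 93 mm across (105 mm over the thread), 22 mm high. The yaw of this frame does not tell where the threads start.
- canister_floor (a point): Centre of the canister's inner floor, 6 mm above the desk and 78 mm below the rim, where the stamp goes.
- lid_home (a point): Point on the canister's axis, 20 mm above the rim, where point lid_bar comes when the lid is fully home. Thread on the neck: right-hand, four starts 90 degrees apart, each thread ending in an upright stop rib that reaches to 3 mm below the rim. Tightening is clockwise seen from above and sinks the lid 5.5 mm per radian; 45 to 68 degrees lead from a start to the hard stop.
- lid_bar (a point): Centre of the grip bar on the grey plastic screw lid, on the lid's axis; z up along the axis. Bar 64 mm long (along x), 18 mm wide (along y), 30 mm high; this point is 15 mm below the bar's top, 15 mm above the lid's flat top and 41 mm above the skirt's lower edge. Lid 119 mm across, 0.1 to 0.18 kg; at the start it lies right way up on the desk.
- lid_edge (a point): Lid's axis at the skirt's lower edge. Skirt 26 mm high; four lugs inside it leave 97 mm clear (2 mm play round the neck). Just set down, the lugs lie on the thread or ribs: lid_bar is 28 to 37 mm above the rim. Turned back (anticlockwise from above) up to 100 degrees, it drops by its own weight 6 mm or more into the starts (lid_bar 24 to 27 mm above the rim), then meets a stop.
- stamp_center (a point): Centre (half-way up) of a wooden rubber stamp that stands on the desk; z up. 67 mm high; foot 26 mm (along x) by 54 mm (along y), 14 mm high; round upright handle ending in a knob 26 mm across, which reaches from 35 to 67 mm above the desk.
- mug: Staff mug, 80 mm across, 102 mm high, handle to one side; origin at the centre of its underside. Leave it alone.
- tape_roll: Roll of packing tape lying flat, 96 mm across, 48 mm high; origin at the centre of its underside. Leave it alone.
- stapler: Black stapler, 151 x 46 x 60 mm; origin at the centre of its underside. Leave it alone.
- ink_pad: Closed black ink pad, 95 x 72 x 15 mm; origin at the centre of its underside. Leave it alone.
- sticky_notes: Block of sticky notes, 70 x 75 x 21 mm; origin at the centre of its underside. Leave it alone.
Mind the look-alikes: they are no part of the job. What is shaped like the part that bears stamp_center but orange is not meant. Leave any blue look-alike of the part that bears lid_bar alone.

How it is judged:
On the way, in this order (a step that is already met when the one before it is completed fails the run):
1. the stamp is in the canister and let go (horizontal distance between stamp_center and canister_mouth below 0.04 m and z of stamp_center in the frame of canister_mouth below -0.03 m and contact force between stamp and the fingers below 0.1 N), for 0.2 s.
2. the lid is set level on the canister's neck (horizontal distance between lid_bar and canister_mouth below 0.006 m and z of lid_bar in the frame of canister_mouth below 0.042 m and angle between lid_bar's own z axis and vertical below 0.07 rad), for 0.2 s.
At the end, for the whole second after the job is handed in: The stamp lies inside the canister. The lid is screwed home on the neck: level within 3 degrees, centred within 5 mm, its bar's centre less than 21.5 mm above the rim (within about 15 degrees of the hard stop), released and at rest (horizontal distance between lid_bar and canister_mouth below 0.005 m and z of lid_bar in the frame of canister_mouth between 0.017 and 0.0215 m and angle between lid_bar's own z axis and vertical below 0.05 rad and linear speed of lid below 0.01 m/s and horizontal distance between stamp_center and canister_mouth below 0.04 m and z of stamp_center in the frame of canister_mouth below -0.02 m); the robot touches nothing.
It fails at once if a bystander (mug, tape roll, stapler, ink pad, sticky notes) is pushed more than 30 mm (distance of any of mug, tape_roll, stapler, ink_pad, sticky_notes from where it was at the start of the episode above 0.03 m).
It also fails if it takes over 72 s, if anything falls off the work surface, if the arm or the gripper's body presses on something with over 40 N, if the wrist force passes 120 N, or if a joint passes its speed limit or range.

## Working session

There is one attempt and no reset: what is moved stays moved. The work goes in short steps, Python scripts to look and compute and a tool call to move; the robot and the scene stay as the last step left them, time stands still between calls to the robot, and variables do not carry over. Pictures are saved under pics/ and viewed, at most 10 in all, crops included, and the job is handed in when it is done.

Besides the shell and the picture viewer there is one more tool, called after ">>>" by a JSON object that holds its "api" and its "payload", one argument or row to a line. apply_moves: Moves the arm, as the interface text tells. Its arguments: {"type":"object","properties":{"motion":{"type":"array"},"jaw":{"type":"number"},"grip_force":{"type":"number"}},"required":["motion"]}

```bash
mkdir -p pics
python3 - <<'E'
from workcell import r, imaging
import cv2,json
for n in("top","side"):
    cv2.imwrite(f"pics/{n}0.png",imaging.camera(n)); c=imaging.calibration(n); print(n,c)
s=r.sense();print(s["t"],s["eef_pos"],s["ee_rot"],r.tcp_to_tips)
E
```

```text
top {'vfov': 55.73021881004551, 'cx': 317.9900846583559, 'cy': 198.33182070500447, 'camera_from_world': array([[-0.02489969, -0.99953371, -0.01767388,  0.10384602],
       [-0.98663593,  0.02741843, -0.16061683,  0.55208753],
       [ 0.16102653,  0.01343837, -0.98685859,  1.12888935],
       [ 0.        ,  0.        ,  0.        ,  1.        ]])}
side {'vfov': 45.861488247710554, 'cx': 325.8261535371457, 'cy': 195.1394854797167, 'camera_from_world': array([[ 0.9991516 ,  0.04047968,  0.00758105, -0.54011163],
       [ 0.03223152, -0.65401905, -0.75579112,  0.11725154],
       [-0.02563603,  0.75539426, -0.6547689 ,  1.26555109],
       [ 0.        ,  0.        ,  0.        ,  1.        ]])}
0.1 [ 0.19458674 -0.59338933  0.23833187] [-3.13988180e+00 -1.94228479e-04  3.16785571e-01] 0.008
```

View pics/top0.png

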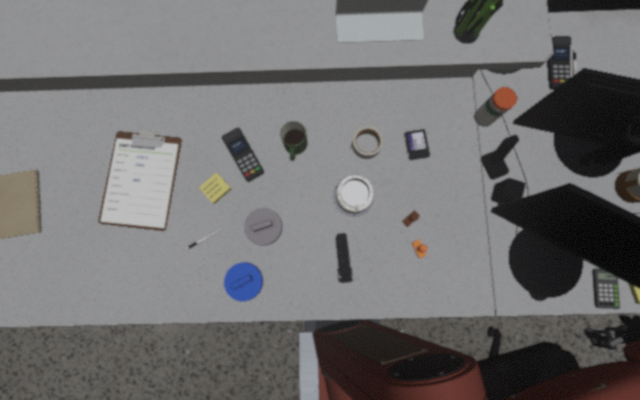

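View pics/side0.png

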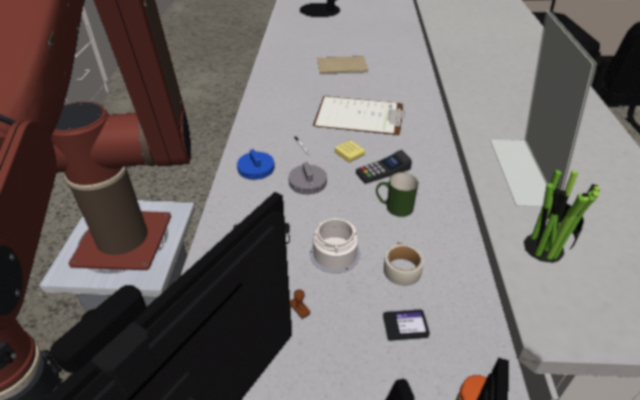

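Top view: canister near (354,194), brown stamp (411,218), orange decoy (420,249), grey lid (263,226), blue decoy lid (243,281). In the side view the stamp is at (299,303), the canister at (336,243) and the lid at (308,179). I'll enlarge these.

```bash
cat > h.py <<'E'
import numpy as np, cv2
from workcell import r, imaging
def cal(n):
    c=imaging.calibration(n); f=200/np.tan(np.radians(c["vfov"]/2)); return c,f
def ray(n,u,v,z):
    c,f=cal(n); T=c["camera_from_world"]; R=T[:3,:3]; o=-R.T@T[:3,3]
    d=R.T@np.array([(u-c["cx"])/f,(v-c["cy"])/f,1]); return o+d*(z-o[2])/d[2]
def proj(n,p):
    c,f=cal(n); q=c["camera_from_world"]@np.append(p,1); return [c["cx"]+f*q[0]/q[2],c["cy"]+f*q[1]/q[2]]
def crop(im,u,v,w=32,s=12):
    h=int(w*.75); return cv2.resize(im[v-h:v+h,u-w:u+w],None,fx=s/2,fy=s/2,interpolation=cv2.INTER_CUBIC)
E
python3 - <<'E'
from h import *
t=cv2.imread("pics/top0.png");s=cv2.imread("pics/side0.png")
def lab(im,u,v):
    k=crop(im,u,v)
    for i in range(0,64,8):
        for a in (0,):
            cv2.putText(k,str(u-32+i),(i*6,8),0,.3,(0,0,255)); cv2.line(k,(i*6,0),(i*6,288),(0,0,255) if i%16==0 else (0,120,0),1) if i else 0
    for j in range(0,48,8):
        cv2.putText(k,str(v-24+j),(0,j*6+10),0,.3,(255,0,0)); cv2.line(k,(0,j*6),(384,j*6),(0,120,0),1)
    return k
a=np.vstack([np.hstack([lab(t,354,194),lab(t,411,218)]),np.hstack([lab(t,263,226),lab(s,299,303)])])
cv2.imwrite("pics/c1.png",a)
for n,u,v,z in(("top",354,194,.084),("side",336,236,.084),("top",411,218,.05),("side",299,300,.03),("top",263,226,.03),("side",308,179,.03),("top",344,258,.03)):print(n,u,v,ray(n,u,v,z).round(3))
print(proj("top",[.195,-.594,.239]))
E
```

```text
top 354 194 [ 0.559 -0.02   0.084]
side 336 236 [ 0.567 -0.044  0.084]
top 411 218 [ 0.485 -0.193  0.05 ]
side 299 300 [ 0.487 -0.199  0.03 ]
top 263 226 [0.475 0.263 0.03 ]
side 308 179 [0.477 0.242 0.03 ]
top 344 258 [0.37  0.014 0.03 ]
[np.float64(602.1846231926352), np.float64(324.23771261684567)]
```

View pics/c1.png

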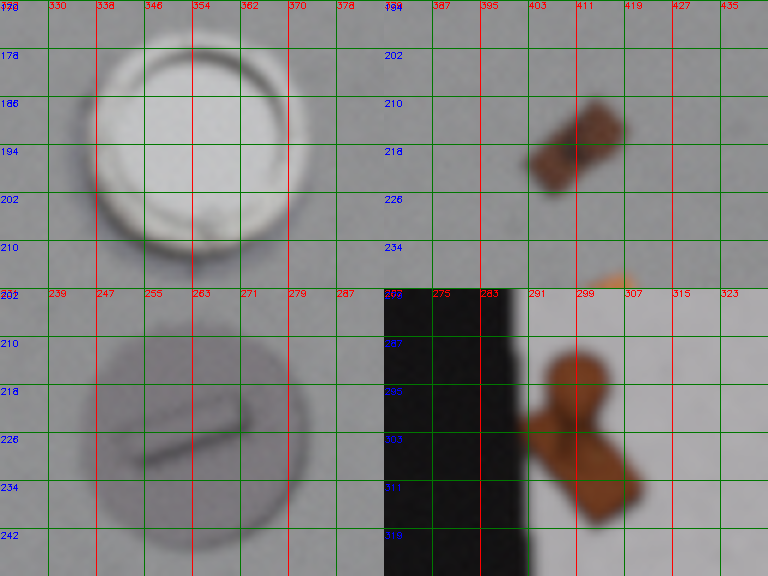

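Top crop: canister's outline spans u 336–373, v 175–212; stamp's foot corners are about (400,221), (406,226), (419,214), (413,210); lid disc is centred at about (262,225), with its bar from (251,232) to (270,224). The two cameras disagree by 1–2 cm, so I'll check for lens distortion on straight edges.

Run:
```python
from h import *
g=cv2.GaussianBlur(cv2.imread("pics/top0.png",0),(5,5),0).astype(float)
s=cv2.GaussianBlur(cv2.imread("pics/side0.png",0),(5,5),0).astype(float)
def edge(img,us,v0,v1,axis):
    out=[]
    for u in us:
        c=v0+(v1-v0)*(u-us[0])/(us[-1]-us[0]); k=np.arange(int(c)-9,int(c)+10)
        p=img[k,u] if axis==0 else img[u,k]
        d=np.abs(np.diff(p)); i=d.argmax(); out.append((u,k[i]+.5+ (0 if i in(0,17) else .5*(d[i-1]-d[i+1])/(d[i-1]-2*d[i]+d[i+1]))))
    return np.array(out)
for nm,img,us,a,b,ax in(("topnear",g,np.arange(10,300,24),327,319,0),("topfar",g,np.arange(10,470,30),91,75,0),("sideL",s,np.arange(10,225,20),273,203,1),("sideR",s,np.arange(10,350,28),417,520,1)):
    e=edge(img,us,a,b,ax); P=np.polyfit(e[:,0],e[:,1],1); print(nm,P.round(4),(e[:,1]-np.polyval(P,e[:,0])).round(1))
```

```text
topnear [-2.190000e-02  3.267201e+02] [ 0.3  0.   0.1 -0.3  0.1 -0.6  0.2 -0.4  0.4 -0.1  0.3 -0.2  0.1]
topfar [-3.11000e-02  9.13786e+01] [ 0.1 -0.  -0.1  0.   0.  -0.  -0.1  0.1 -0.   0.  -0.  -0.   0.  -0.1
  0.1 -0.1]
sideL [ -0.3467 275.7745] [ 0.1  0.1 -0.  -0.  -0.1 -0.1 -0.1 -0.2 -0.   0.3  0. ]
sideR [3.006000e-01 4.144719e+02] [-2.1  1.9  2.1  2.4 -3.  -3.2 -3.6  3.4  3.6 -4.5  4.   4.3 -5.3]
```

```bash
cat > ov.py <<'E'
from h import *
def circ(n,x,y,z,rad): 
    a=np.linspace(0,2*np.pi,60); return np.array([proj(n,[x+rad*np.cos(t),y+rad*np.sin(t),z]) for t in a])
def draw(k,pts,u,v,col,w=32,s=12):
    h=int(w*.75); p=((pts-[u-w,v-h]+.5)*s/2*8).astype(np.int32); cv2.polylines(k,[p.reshape(-1,1,2)],False,col,1,cv2.LINE_AA,3)
E
python3 - <<'E'
from ov import *
c=ray("top",354.5,193.5,.062)[:2]; l=ray("top",262,225.5,.020)[:2]
cor=[ray("top",u,v,.014)[:2] for u,v in((400,221),(406,226),(419,214),(413,210))]
st=np.mean(cor,0); d=(cor[3]-cor[0]+cor[2]-cor[1]);
print("can",c,"lid",l,"stamp",st,"long axis yaw",np.degrees(np.arctan2(d[1],d[0])),np.linalg.norm(d)/2)
b=ray("top",270.5,224,.026)-ray("top",252.5,231.5,.026);print("bar yaw",np.degrees(np.arctan2(b[1],b[0])))
imgs={"top":cv2.imread("pics/top0.png"),"side":cv2.imread("pics/side0.png")}
rows=[]
for n in imgs:
    for what,p,cs in(("c",c,[(.084,.0465),(.062,.057),(.004,.066)]),("l",l,[(.026,.0595),(0,.0595)])):
        u,v=map(int,proj(n,[*p,.03])); k=crop(imgs[n],u,v)
        for z,R in cs: draw(k,circ(n,*p,z,R),u,v,(0,0,255))
        rows.append(k)
cv2.imwrite("pics/o1.png",np.vstack([np.hstack(rows[:2]),np.hstack(rows[2:])]))
E
```

```text
can [ 0.5638247  -0.02307916] lid [0.47716085 0.2678045 ] stamp [ 0.48988184 -0.1969068 ] long axis yaw -50.7102104529387 0.055651563550133995
bar yaw -68.72146838383404
```

View pics/o1.png

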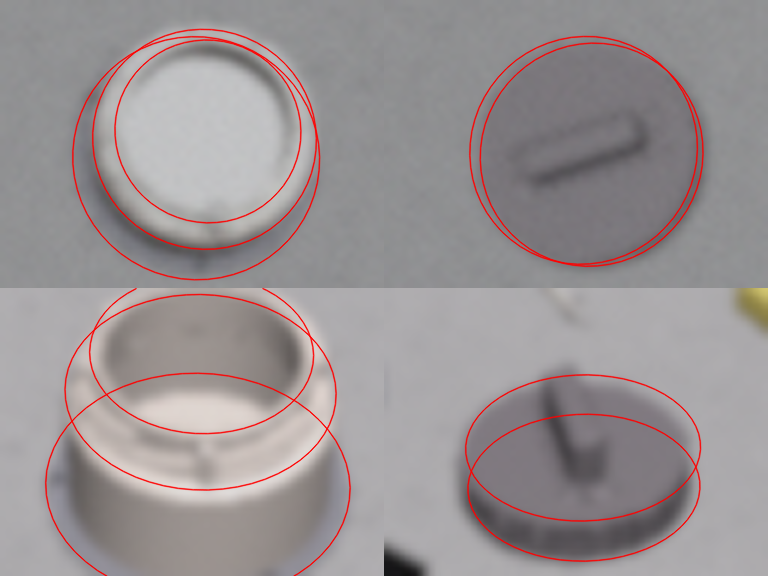

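No distortion is visible, so the canister is at about (0.563,-0.024), the lid at (0.476,0.267) and the stamp at (0.49,-0.197). The overlays agree within about 5 mm. A monitor panel looks close to the stamp, with its corner at top (495,210) and side (283,197)/(290,342), so I'll locate it before moving.

Run:
```python
from h import *
def tri(a,b):
    o1,d1=ray("top",*a,0),ray("top",*a,.5)-ray("top",*a,0);o2,d2=ray("side",*b,0),ray("side",*b,.5)-ray("side",*b,0)
    s=np.linalg.lstsq(np.c_[d1,-d2],o2-o1,rcond=None)[0]; p,q=o1+s[0]*d1,o2+s[1]*d2; return ((p+q)/2).round(3),np.linalg.norm(p-q).round(3)
print("corner top",tri((493,209),(283,197)))
print("stamp knob",tri((411,218),(299,292)))
for z in(.3,.4,.5): print(z,ray("top",493,209,z).round(3),ray("side",283,197,z).round(3),ray("top",640,285,z).round(3),ray("side",290,342,z).round(3))
print(ray("top",545,260,0),r.sense()["q"])
print("orange",ray("top",420,249,.03))
```

```text
corner top (array([ 0.47 , -0.28 ,  0.412]), np.float64(0.017))
stamp knob (array([ 0.486, -0.193,  0.051]), np.float64(0.002))
0.3 [ 0.476 -0.332  0.3  ] [ 0.459 -0.15   0.3  ] [ 0.29 -0.65  0.3 ] [ 0.505 -0.474  0.3  ]
0.4 [ 0.463 -0.287  0.4  ] [ 0.476 -0.264  0.4  ] [ 0.299 -0.57   0.4  ] [ 0.515 -0.536  0.4  ]
0.5 [ 0.451 -0.242  0.5  ] [ 0.494 -0.378  0.5  ] [ 0.307 -0.49   0.5  ] [ 0.525 -0.597  0.5  ]
[ 0.34815149 -0.61125945  0.        ] [-1.38010951e+00  2.21133364e-01  1.52746906e+00 -2.28326240e-05
  1.39471193e+00 -1.26094903e-01]
orange [ 0.39120763 -0.21915294  0.03      ]
```

>>> {"api": "apply_moves", "payload": {
  "motion": [-10,32,0,0,-21,63,0,0,-32,95,0,0,-42,126,0,0,-52,158,0,0,-62,189,0,0,-73,220,0,0,-83,252,0,0,-57,271,0,0,-31,290,0,0,-5,310,0,0,20,329,0,0,46,348,0,0,72,367,0,0,98,386,0,0,124,406,0,0,150,425,0,0,175,444,0,0],
  "jaw": 50
}}

```text
t: 1.9
eef_pos: [0.3705, -0.1487, 0.239]
ee_rot: [-3.141, 0.0, 0.317]
ft_force: [-0.3, -1.2, 0.3]
finger_gap: 0.05
finger_force: 0.0
```

Run:
```python
from workcell import r
s=r.sense();print(s["t"],s["eef_pos"],s["ee_rot"],s["q"],s["ft_force"],s["finger_gap"])
```

```text
1.9 [ 0.37052704 -0.14866954  0.23904539] [-3.14149355e+00  1.72393617e-04  3.17226158e-01] [-5.79680845e-01 -3.53716035e-01  2.07191711e+00 -7.36632132e-05
  1.42357659e+00  6.73900145e-01] [-0.30539413 -1.17136845  0.31008297] 0.05003706941678604
```

Run:
```python
from h import *
a=imaging.camera("top")[100:400,240:640];b=imaging.camera("side")[100:400,150:550]
cv2.imwrite("pics/m1.png",np.hstack([a,b]))
```

```text
(no output)
```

View pics/m1.png

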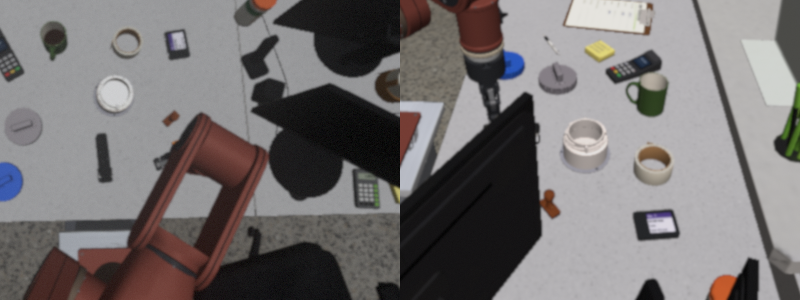

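The picture shows a wide wrist housing above and to the right of the gripper, near the monitor's corner (top full-frame about (495,208)). I'll overlay height markers to check the clearance.

Run:
```python
from h import *
T=np.array([.3705,-.1487,0]); q1=-.58; lat=np.array([np.sin(q1),-np.cos(q1),0])
out=[]
for n,(u0,v0,w,h) in(("top",(360,150,200,150)),("side",(140,0,200,150))):
    im=imaging.camera(n)
    k=cv2.resize(im[v0:v0+h if n=="top" else v0+250,u0:u0+w],None,fx=2,fy=2,interpolation=cv2.INTER_CUBIC)
    k=cv2.copyMakeBorder(k,0,500-k.shape[0],0,0,cv2.BORDER_CONSTANT)
    for z,c in((.3,(0,255,255)),(.4,(0,255,0)),(.5,(255,255,0)),(.6,(255,0,255))):
        for d in(0,.05,.1,.15):
            p=proj(n,T+lat*d+[0,0,z]); cv2.circle(k,(int((p[0]-u0+.5)*2),int((p[1]-v0+.5)*2)),3 if d==0 else 2,c,-1)
    for z in(.05,.1,.2,.3,.41):
        p=proj(n,[.47,-.28,z]); cv2.circle(k,(int((p[0]-u0+.5)*2),int((p[1]-v0+.5)*2)),3,(255,255,255),1)
    out.append(k)
cv2.imwrite("pics/w1.png",np.hstack(out))
```

```text
(no output)
```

View pics/w1.png

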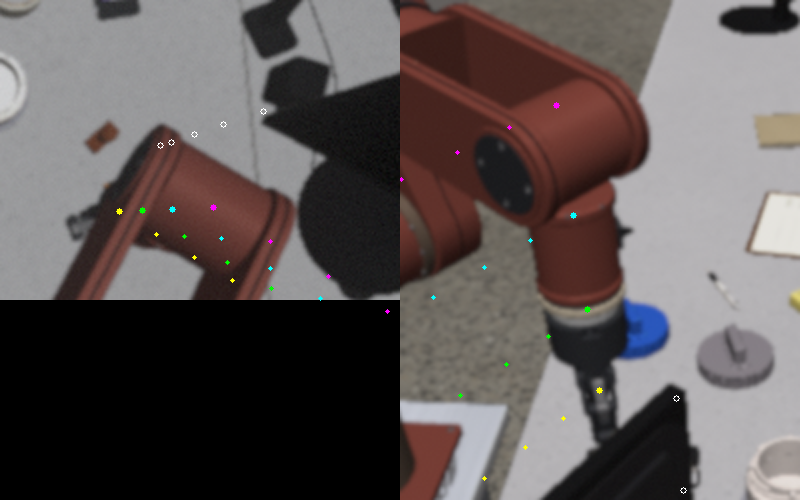

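The markers put the wrist housing at TCP + 0.29 m and above, with a half-width of about 55 mm. The monitor corner at z 0.41 is about 82 mm to the side, so it passes. I'll go to the stamp now.

>>> {"api": "apply_moves", "payload": {
  "motion": [40,-15,0,0,80,-31,0,0,117,-46,0,0,117,-46,-40,0,117,-46,-75,0,117,-46,-105,0,117,-46,-130,0,117,-46,-145,0,117,-46,-145,0]
}}

```text
t: 3.0
eef_pos: [0.4845, -0.1958, 0.0921]
ee_rot: [-3.138, 0.003, 0.315]
ft_force: [0.5, -0.1, -0.4]
finger_gap: 0.05
finger_force: 0.0
```

Run:
```python
from h import *
s=r.sense();print(s["t"],s["eef_pos"],s["q"],s["ft_force"])
a=imaging.camera("top")[180:280,370:520];b=imaging.camera("side")[230:330,240:390]
cv2.imwrite("pics/g1.png",np.vstack([cv2.resize(k,None,fx=3,fy=3,interpolation=2) for k in(a,b)])[:600])
print(proj("side",s["eef_pos"]),proj("top",s["eef_pos"]))
```

```text
3.0 [ 0.48446165 -0.19579658  0.09208311] [-5.34946044e-01  1.39852619e-01  1.91377750e+00 -2.31896719e-04
  1.09268474e+00  7.20480116e-01] [ 0.52756635 -0.07302446 -0.3706874 ]
[np.float64(297.19252933657333), np.float64(281.7006690632434)] [np.float64(415.1151080570724), np.float64(216.6592348483661)]
```

View pics/g1.png

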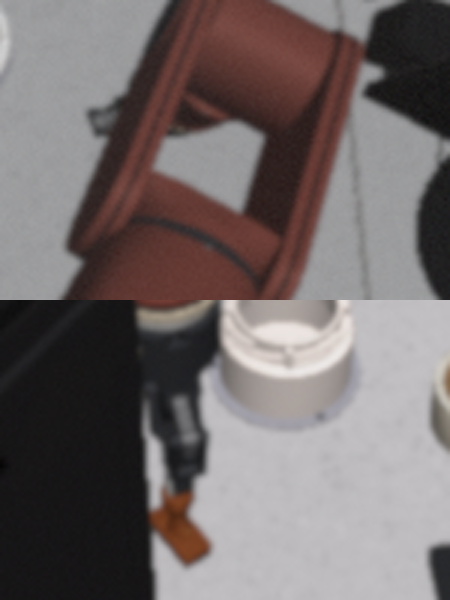

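The side view shows the fingers directly above the knob (side about (299,292)), and the housing is clear of the monitor. Descending and gripping.

>>> {"api": "apply_moves", "payload": {
  "motion": [0,0,-15,0,0,0,-30,0,0,0,-42,0,0,0,-48,0,0,0,-48,0]
}}

```text
t: 3.6
eef_pos: [0.4857, -0.1952, 0.0447]
ee_rot: [-3.139, 0.002, 0.317]
ft_force: [-0.1, 0.4, -0.2]
finger_gap: 0.05
finger_force: 0.0
```

>>> {"api": "apply_moves", "payload": {
  "motion": [0,0,0,0,0,0,0,0,0,0,0,0,0,0,0,0,0,0,0,0,0,0,0,0],
  "jaw": 0,
  "grip_force": 40
}}

```text
t: 4.2
eef_pos: [0.4873, -0.1962, 0.0469]
ee_rot: [3.141, -0.001, 0.317]
ft_force: [1.3, 0.1, 3.7]
finger_gap: 0.0227
finger_force: 39.4
```

>>> {"api": "apply_moves", "payload": {
  "motion": [0,0,40,0,0,5,80,0,0,20,120,0,15,50,140,0,30,85,140,0,45,120,140,0,60,148,140,0,72,165,140,0,76,171,140,0,76,171,140,0,76,171,140,0]
}}

```text
t: 5.3
eef_pos: [0.5621, -0.0256, 0.1859]
ee_rot: [-3.142, 0.001, 0.317]
ft_force: [-0.4, 0.1, -0.6]
finger_gap: 0.0225
finger_force: 39.6
```

Run:
```python
from ov import *
s=r.sense();p=s["eef_pos"];print(s["t"],p,s["finger_gap"])
im=imaging.camera("side");cv2.imwrite("pics/s2.png",im)
u,v=336,215;k=crop(im,u,v,50,16)
t=imaging.camera("top");cv2.imwrite("pics/t2.png",t)
for c,col in(((.563,-.024),(0,0,255)),((.563,-.028),(0,255,0))):
    draw(k,circ("side",*c,.084,.042),u,v,col,50,16);draw(k,circ("side",*c,.062,.057),u,v,col,50,16)
for z in(-.011,0,.011): 
    a=(np.array(proj("side",p+[0,0,z]))-[u-50,v-37]+.5)*8; cv2.circle(k,tuple(int(x) for x in a),3,(255,0,0),-1)
cv2.imwrite("pics/s2c.png",k)
```

```text
5.3 [ 0.56211374 -0.02560286  0.18588377] 0.022476884626272595
```

View pics/s2c.png

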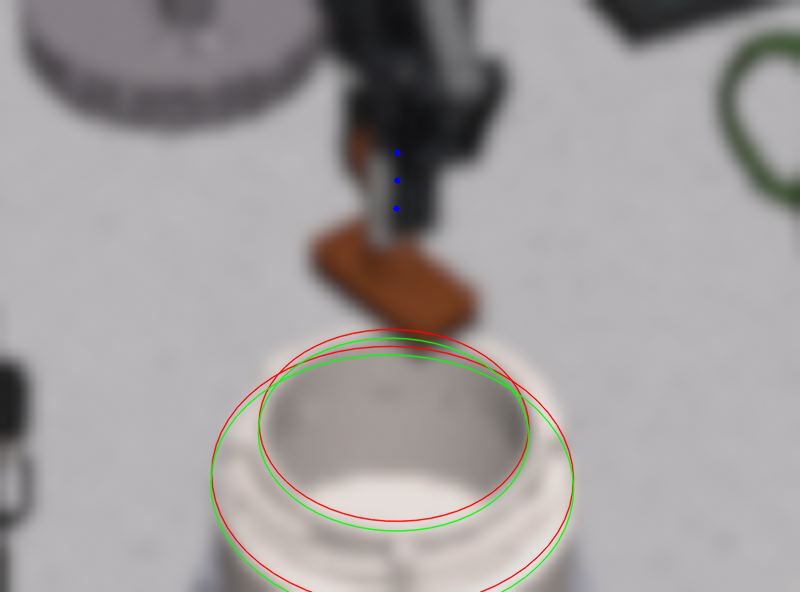

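The stamp hangs centred over the mouth: its foot is at crop (393,277) and the mouth centre is at u about 397. Lowering and releasing.

>>> {"api": "apply_moves", "payload": {
  "motion": [1,-1,-35,0,1,-1,-65,0,1,-1,-90,0,1,-1,-110,0,1,-1,-124,0,1,-1,-131,0,1,-1,-131,0,1,-1,-131,0]
}}

```text
t: 6.2
eef_pos: [0.5644, -0.0262, 0.0563]
ee_rot: [3.141, -0.001, 0.317]
ft_force: [0.2, -0.1, -0.6]
finger_gap: 0.0228
finger_force: 39.5
```

>>> {"api": "apply_moves", "payload": {
  "motion": [0,0,0,0,0,0,0,0,0,0,0,0,0,0,0,0],
  "jaw": 42
}}

```text
t: 6.6
eef_pos: [0.564, -0.0259, 0.0557]
ee_rot: [3.141, -0.001, 0.317]
ft_force: [0.2, -0.1, 0.2]
finger_gap: 0.0423
finger_force: 0.0
```

>>> {"api": "apply_moves", "payload": {
  "motion": [0,0,30,0,0,0,70,0,0,0,110,4,0,10,130,12,-8,40,140,20,-20,80,140,28,-32,120,140,36,-44,160,140,44,-58,200,140,52,-70,240,140,60,-80,270,120,68,-86,285,100,76,-88,293,80,84,-88,293,65,92,-88,293,55,93,-88,293,55,93,-88,293,55,93]
}}

```text
t: 8.3
eef_pos: [0.4761, 0.267, 0.1108]
ee_rot: [3.141, 0.0, 1.937]
ft_force: [-0.0, 0.7, -0.1]
finger_gap: 0.0421
finger_force: 0.0
```

Run:
```python
from ov import *
s=r.sense();p=s["eef_pos"];print(s["t"],p,s["ee_rot"],s["q"].round(2))
im=imaging.camera("side");t=imaging.camera("top");cv2.imwrite("pics/s3.png",im);cv2.imwrite("pics/t3.png",t)
k=crop(im,308,172,32,12);k2=crop(t,263,226,32,12);k3=crop(t,354,194,32,12)
draw(k,circ("side",.476,.267,.026,.0595),308,172,(0,0,255))
for z in(0,.02): 
    a=(np.array(proj("side",p+[0,0,z]))-[308-32,172-24]+.5)*6; cv2.circle(k,tuple(int(x) for x in a),3,(255,0,0),-1)
k4=crop(im,336,235,32,12)
cv2.imwrite("pics/s3c.png",np.vstack([np.hstack([k,k2]),np.hstack([k4,k3])]))
```

```text
8.3 [0.47607586 0.26697981 0.11076806] [3.14119461e+00 4.88337502e-06 1.93684489e+00] [ 0.37  0.16  1.85 -0.    1.13  0.  ]
```

View pics/s3c.png

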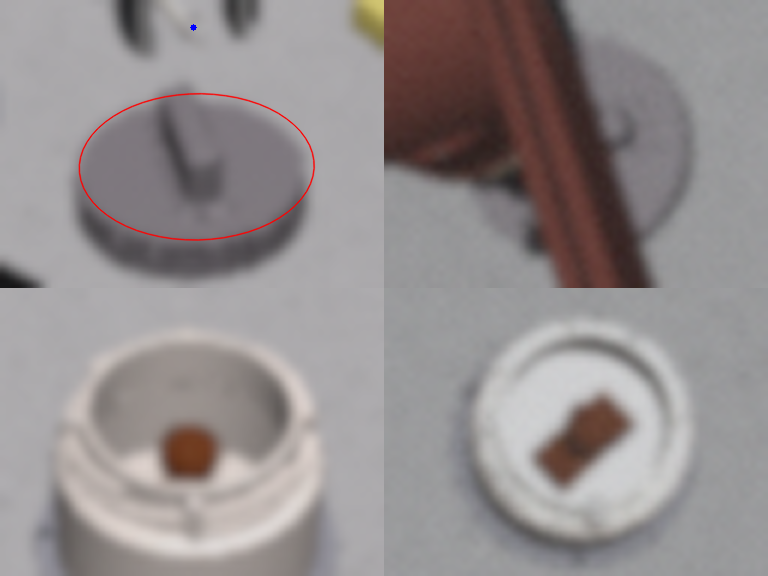

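The stamp stands in the canister. The lid's bar is between the fingers, with the lid about 2 mm left in x. Descend, grip and lift.

>>> {"api": "apply_moves", "payload": {
  "motion": [-2,0,-25,0,-2,0,-48,0,-2,0,-64,0,-2,0,-72,0,-2,0,-72,0]
}}

```text
t: 8.9
eef_pos: [0.4734, 0.2668, 0.0379]
ee_rot: [-3.14, 0.0, 1.939]
ft_force: [0.2, -0.4, -0.1]
finger_gap: 0.0416
finger_force: 0.0
```

>>> {"api": "apply_moves", "payload": {
  "motion": [0,0,0,0,0,0,0,0,0,0,0,0,0,0,0,0,0,0,0,0,0,0,0,0],
  "jaw": 0,
  "grip_force": 60
}}

```text
t: 9.5
eef_pos: [0.475, 0.2676, 0.0399]
ee_rot: [3.139, 0.0, 1.94]
ft_force: [-1.1, 1.4, 6.5]
finger_gap: 0.0168
finger_force: 61.2
```

>>> {"api": "apply_moves", "payload": {
  "motion": [0,0,20,0,0,0,55,0,0,0,95,0,0,0,130,0,5,-20,150,0,15,-50,150,0,26,-90,150,0,38,-130,150,0,51,-170,150,0,63,-210,150,0,75,-250,150,0,84,-275,150,0,90,-290,140,0,90,-293,130,0,90,-293,130,0,90,-293,130,0]
}}

```text
t: 11.1
eef_pos: [0.5626, -0.0244, 0.1671]
ee_rot: [-3.14, -0.002, 1.941]
ft_force: [0.5, -0.1, -1.4]
finger_gap: 0.0168
finger_force: 60.1
```

Run:
```python
from ov import *
s=r.sense();p=s["eef_pos"];print(s["t"],p,s["ee_rot"],s["q"].round(2),s["ft_force"],s["moment"])
im=imaging.camera("side");t=imaging.camera("top");cv2.imwrite("pics/s4.png",im);cv2.imwrite("pics/t4.png",t)
u,v=336,215
k=crop(im,u,v,50,16)
zb=p[2]-.040+.0 # skirt bottom if lid lifted with TCP-grasp offset .040
for z in(zb,zb+.026): draw(k,circ("side",p[0],p[1],z,.0595),u,v,(0,0,255),50,16)
for z,R in((.062,.057),(.004,.066)): draw(k,circ("side",.564,-.026,z,R),u,v,(0,160,0),50,16)
cv2.imwrite("pics/s4c.png",k)
```

```text
11.1 [ 0.56263421 -0.02443441  0.1671414 ] [-3.13966657e+00 -1.76950031e-03  1.94112498e+00] [-0.18  0.14  1.76  0.    1.25 -0.55] [ 0.4820629  -0.05190807 -1.40243136] [-0.01928759 -0.02778029  0.01408699]
```

View pics/s4c.png

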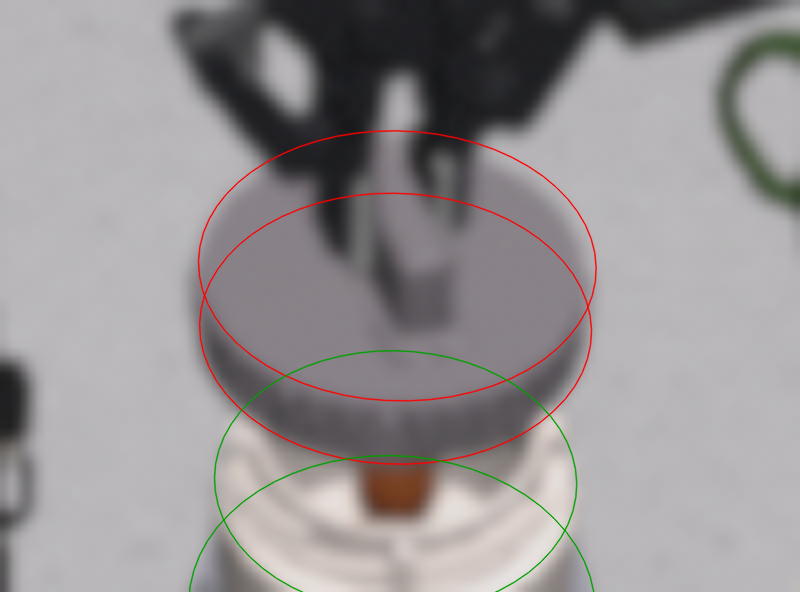

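Ten pictures are used, so I'll measure the rest in code by fitting projected contours to image gradients.

```bash
cat > fit.py <<'E'
from ov import *
from scipy.ndimage import map_coordinates
from scipy.optimize import minimize
def hullpts(n,x,y,z0,z1,R):
    h=cv2.convexHull(np.vstack([circ(n,x,y,z0,R),circ(n,x,y,z1,R)]).astype(np.float32))[:,0]
    h=np.vstack([h,h[:1]]); d=np.r_[0,np.cumsum(np.linalg.norm(np.diff(h,axis=0),axis=1))]
    s=np.linspace(0,d[-1],240)
    return np.c_[np.interp(s,d,h[:,0]),np.interp(s,d,h[:,1])]
def fit(img,n,model,x0,keep=lambda p:np.ones(len(p),bool)):
    g=cv2.GaussianBlur(cv2.imread(img),(0,0),1.0).astype(float)
    G=sum(np.hypot(cv2.Sobel(g[...,c],-1,1,0),cv2.Sobel(g[...,c],-1,0,1)) for c in range(3)); G=np.minimum(G,250)
    def cost(q):
        p=model(n,*q); p=p[keep(p)]; return -map_coordinates(G,[p[:,1],p[:,0]],order=1).mean()
    # coarse grid then simplex
    gr=[(cost(np.array(x0)+[a,b]),a,b) for a in np.arange(-.01,.0101,.002) for b in np.arange(-.01,.0101,.002)]
    _,a,b=min(gr); m=minimize(cost,np.array(x0)+[a,b],method="Nelder-Mead",options=dict(initial_simplex=np.array(x0)+[a,b]+np.array([[0,0],[.002,0],[0,.002]]),xatol=1e-5))
    return m.x.round(4),round(-m.fun,1)
E
python3 - <<'E'
from fit import *
lid=lambda n,x,y:hullpts(n,x,y,0,.026,.0595)
zb=.1671-.0399
held=lambda n,x,y:hullpts(n,x,y,zb,zb+.026,.0595)
mouth=lambda n,x,y:circ(n,x,y,.084,.042)
sh=lambda n,x,y:hullpts(n,x,y,.062,.062,.057)
body=lambda n,x,y:hullpts(n,x,y,.004,.062,.057)
print("lid top0",fit("pics/top0.png","top",lid,(.476,.267)));
for f in("side0","s2"):print("lid",f,fit(f"pics/{f}.png","side",lid,(.476,.267)))
print("held s4 lower",fit("pics/s4.png","side",held,(.5626,-.0244),lambda p:p[:,1]>205))
for f in("top0","t3"):
  for nm,m in(("mouth",mouth),("sh",sh)):print(nm,f,fit(f"pics/{f}.png","top",m,(.564,-.025)))
for f in("side0","s3"):
  for nm,m in(("mouth",mouth),("sh",sh)):print(nm,f,fit(f"pics/{f}.png","side",m,(.564,-.025)))
E
```

```text
Traceback (most recent call last):
  File "fit.py", line 15, in fit
    gr=[(cost(np.array(x0)+[a,b]),a,b) for a in np.arange(-.01,.0101,.002) for b in np.arange(-.01,.0101,.002)]
         ~~~~^^^^^^^^^^^^^^^^^^^^
  File "fit.py", line 13, in cost
    p=model(n,*q); p=p[keep(p)]; return -map_coordinates(G,[p[:,1],p[:,0]],order=1).mean()
  File "fit.py", line 5, in hullpts
    h=cv2.convexHull(np.vstack([circ(n,x,y,z0,R),circ(n,x,y,z1,R)]).astype(np.float32))[:,0]
                                ~~~~^^^^^^^^^^^^
  File "ov.py", line 3, in circ
    a=np.linspace(0,2*np.pi,60); return np.array([proj(n,[x+rad*np.cos(t),y+rad*np.sin(t),z]) for t in a])
                                                  ~~~~^^^^^^^^^^^^^^^^^^^^^^^^^^^^^^^^^^^^^^^
  File "h.py", line 9, in proj
    c,f=cal(n); q=c["camera_from_world"]@np.append(p,1); return [c["cx"]+f*q[0]/q[2],c["cy"]+f*q[1]/q[2]]
        ~~~^^^
  File "h.py", line 4, in cal
    c=imaging.calibration(n); f=200/np.tan(np.radians(c["vfov"]/2)); return c,f
ValueError: time passes only in moves, steps and waits
```

Too many calibration calls; cache it.

```bash
sed -i 's/^def cal(n)/import functools\n@functools.lru_cache\ndef cal(n)/' h.py
cat > m.py <<'E'
from fit import *
lid=lambda n,x,y:hullpts(n,x,y,0,.026,.0595)
zb=.1671-.0399
held=lambda n,x,y:hullpts(n,x,y,zb,zb+.026,.0595)
mouth=lambda n,x,y:circ(n,x,y,.084,.042)
sh=lambda n,x,y:hullpts(n,x,y,.062,.062,.057)
print("lid top0",fit("pics/top0.png","top",lid,(.476,.267)));
for f in("side0","s2"):print("lid",f,fit(f"pics/{f}.png","side",lid,(.476,.267)))
print("held s4 lower",fit("pics/s4.png","side",held,(.5626,-.0244),lambda p:p[:,1]>205))
for n,fs in(("top",("top0","t3")),("side",("side0","s3"))):
  for f in fs:
    for nm,m in(("mouth",mouth),("sh",sh)):print(nm,f,fit(f"pics/{f}.png",n,m,(.564,-.025)))
E
python3 m.py
```

```text
lid top0 (array([0.4745, 0.2645]), np.float64(165.3))
lid side0 (array([0.4736, 0.2617]), np.float64(246.7))
lid s2 (array([0.4726, 0.2612]), np.float64(245.1))
held s4 lower (array([ 0.5609, -0.0273]), np.float64(246.1))
mouth top0 (array([ 0.5545, -0.0167]), np.float64(190.4))
sh top0 (array([ 0.5669, -0.0241]), np.float64(230.6))
mouth t3 (array([ 0.5545, -0.0175]), np.float64(192.3))
sh t3 (array([ 0.5669, -0.0241]), np.float64(235.3))
mouth side0 (array([ 0.5658, -0.0272]), np.float64(233.2))
sh side0 (array([ 0.5647, -0.0272]), np.float64(195.5))
mouth s3 (array([ 0.5654, -0.027 ]), np.float64(231.2))
sh s3 (array([ 0.5647, -0.0272]), np.float64(194.7))
```

Side-camera fits are consistent: the held lid must move about +4 mm in x and +0.5 mm in y (top-camera data agree). Shifting and lowering in steps.

>>> {"api": "apply_moves", "payload": {
  "motion": [2,0,-12,0,4,0.5,-24,0,4,0.5,-34,0,4,0.5,-38,0,4,0.5,-41,0,4,0.5,-43,0,4,0.5,-43,0]
}}

```text
t: 11.9
eef_pos: [0.5677, -0.0255, 0.1252]
ee_rot: [-3.142, -0.0, 1.94]
ft_force: [-0.2, -0.1, -1.1]
finger_gap: 0.0171
finger_force: 60.1
```

>>> {"api": "apply_moves", "payload": {
  "motion": [0,0,-1,0,0,0,-2,0,0,0,-3,0,0,0,-3,0,0,0,-3,0]
}}

```text
t: 12.4
eef_pos: [0.5677, -0.0254, 0.1224]
ee_rot: [3.142, 0.0, 1.94]
ft_force: [-0.3, -0.9, -0.8]
finger_gap: 0.0167
finger_force: 60.1
```

>>> {"api": "apply_moves", "payload": {
  "motion": [0,0,-1,0,0,0,-2,0,0,0,-3,0,0,0,-4,0,0,0,-4,0,0,0,-4,0]
}}

```text
t: 13.0
eef_pos: [0.5691, -0.0261, 0.1207]
ee_rot: [3.139, 0.002, 1.94]
ft_force: [-1.9, -1.7, 9.1]
finger_gap: 0.0169
finger_force: 61.3
```

>>> {"api": "apply_moves", "payload": {
  "motion": [0,0,-1,0,0,0,-2,0,0,0,-3,0,0,0,-3,0,0,0,-3,0]
}}

```text
t: 13.5
eef_pos: [0.5701, -0.0271, 0.119]
ee_rot: [3.138, 0.005, 1.94]
ft_force: [-2.4, -4.7, 14.6]
finger_gap: 0.0169
finger_force: 62.3
```

>>> {"api": "apply_moves", "payload": {
  "motion": [0,0,2,0,0,0,4,0,0,0,4,0]
}}

```text
t: 13.8
eef_pos: [0.5679, -0.0254, 0.1194]
ee_rot: [3.141, 0.0, 1.94]
ft_force: [0.9, -0.3, 1.0]
finger_gap: 0.0171
finger_force: 60.3
```

```bash
cat > q.py <<'E'
from fit import *
import sys
s=r.sense();p=s["eef_pos"];print(s["t"],p.round(4),s["ee_rot"].round(4),s["q"].round(2),s["ft_force"].round(1),s["moment"].round(2))
if len(sys.argv)>1:
    f=f"pics/{sys.argv[1]}.png";cv2.imwrite(f,imaging.camera("side"))
    for zb in (p[2]-.0415,p[2]-.0399):
        print("lid side",zb.round(4),fit(f,"side",lambda n,x,y:hullpts(n,x,y,zb,zb+.026,.0595),(.565,-.027),lambda q:q[:,1]>225))
E
python3 q.py s5
```

```text
13.8 [ 0.5679 -0.0254  0.1194] [3.1411e+00 1.0000e-04 1.9398e+00] [-0.18  0.2   1.78  0.    1.15 -0.55] [ 0.9 -0.3  1. ] [-0.01 -0.19 -0.03]
lid side 0.0779 (array([ 0.5658, -0.0246]), np.float64(249.6))
lid side 0.0795 (array([ 0.5657, -0.0262]), np.float64(249.6))
```

>>> {"api": "apply_moves", "payload": {
  "motion": [-0.8,-1.2,0,0,-0.8,-1.2,-1,0,-0.8,-1.2,-2,0,-0.8,-1.2,-2,5,-0.8,-1.2,-2,10,-0.8,-1.2,-2,10,-0.8,-1.2,-2,10]
}}

```text
t: 14.55
eef_pos: [0.5661, -0.0259, 0.1165]
ee_rot: [-3.141, -0.002, 2.112]
ft_force: [0.0, 3.7, 0.4]
finger_gap: 0.0167
finger_force: 60.2
```

>>> {"api": "apply_moves", "payload": {
  "motion": [0,0,0,4,0,0,0,8,0,0,0,12,0,0,0,16,0,0,0,20,0,0,0,20]
}}

```text
t: 15.15
eef_pos: [0.5665, -0.0262, 0.1168]
ee_rot: [-3.141, -0.001, 2.463]
ft_force: [0.0, 4.4, -0.2]
finger_gap: 0.0168
finger_force: 60.2
```

>>> {"api": "apply_moves", "payload": {
  "motion": [0,0.8,-1,0,0,0.8,-2,0,0,0.8,-3,0,0,0.8,-3,0,0,0.8,-3,0]
}}

```text
t: 15.65
eef_pos: [0.5666, -0.0258, 0.1161]
ee_rot: [-3.141, -0.0, 2.461]
ft_force: [-8.6, 4.5, 14.4]
finger_gap: 0.0169
finger_force: 62.3
```

```bash
python3 q.py s6
```

```text
15.65 [ 0.5666 -0.0258  0.1161] [-3.1407e+00 -3.0000e-04  2.4613e+00] [-0.18  0.2   1.79 -0.    1.15 -1.07] [-8.6  4.5 14.4] [ 0.35  1.2  -0.05]
lid side 0.0746 (array([ 0.5656, -0.0231]), np.float64(249.9))
lid side 0.0762 (array([ 0.5655, -0.0246]), np.float64(249.9))
```

>>> {"api": "apply_moves", "payload": {
  "motion": [0.5,0,2,0,0.5,0,2,4,0.5,0,2,8,0.5,0,2,12,0.5,0,2,16,0.5,0,2,20,0.5,0,2,20]
}}

```text
t: 16.4
eef_pos: [0.5668, -0.0257, 0.1157]
ee_rot: [-3.141, -0.001, 2.811]
ft_force: [-0.9, 3.0, -0.7]
finger_gap: 0.0169
finger_force: 60.1
```

>>> {"api": "apply_moves", "payload": {
  "motion": [0,0,0,0,0,0,-1,0,0,0,-2,0,0,0,-2,0]
}}

```text
t: 16.8
eef_pos: [0.5671, -0.0257, 0.114]
ee_rot: [-3.142, -0.001, 2.812]
ft_force: [-1.5, 2.5, -0.3]
finger_gap: 0.0168
finger_force: 60.2
```

>>> {"api": "apply_moves", "payload": {
  "motion": [0,0.5,-1,0,0,0.5,-2,0,0,0.5,-3,0,0,0.5,-3,0,0,0.5,-3,0]
}}

```text
t: 17.3
eef_pos: [0.5671, -0.0254, 0.1109]
ee_rot: [-3.141, -0.001, 2.813]
ft_force: [-2.9, 1.5, -0.7]
finger_gap: 0.0169
finger_force: 59.9
```

>>> {"api": "apply_moves", "payload": {
  "motion": [0,0,-1,0,0,0,-2,0,0,0,-3,0,0,0,-3,0,0,0,-3,0]
}}

```text
t: 17.8
eef_pos: [0.5672, -0.0252, 0.1096]
ee_rot: [-3.141, -0.0, 2.813]
ft_force: [-9.8, 2.5, 8.9]
finger_gap: 0.0167
finger_force: 61.6
```

>>> {"api": "apply_moves", "payload": {
  "motion": [0.5,0,2,0,0.5,0,2,4,0.5,0,2,8,0.5,0,2,8,0.5,0,2,8]
}}

```text
t: 18.3
eef_pos: [0.5675, -0.0251, 0.1105]
ee_rot: [-3.141, -0.001, 2.953]
ft_force: [-6.3, 1.1, 4.0]
finger_gap: 0.0168
finger_force: 60.6
```

```bash
python3 q.py s7
```

```text
18.3 [ 0.5675 -0.0251  0.1105] [-3.1415e+00 -1.0000e-03  2.9529e+00] [-0.18  0.21  1.79 -0.    1.14 -1.57] [-6.3  1.1  4. ] [0.35 0.93 0.29]
lid side 0.069 (array([ 0.566 , -0.0212]), np.float64(249.5))
lid side 0.0706 (array([ 0.5659, -0.0214]), np.float64(249.5))
```

```bash
cat > z.py <<'E'
from fit import *
import sys
from scipy.optimize import minimize_scalar
def zfit(f,y=-.0271,x=.5655):
    g=cv2.GaussianBlur(cv2.imread(f),(0,0),1.0).astype(float)
    G=sum(np.hypot(cv2.Sobel(g[...,c],-1,1,0),cv2.Sobel(g[...,c],-1,0,1)) for c in range(3)); G=np.minimum(G,250)
    def c(zb):
        p=circ("side",x,y,zb,.0595); p=p[p[:,1]>p[:,1].mean()+3]; return map_coordinates(G,[p[:,1],p[:,0]],order=1).mean()
    zs=np.arange(.055,.095,.0005); v=[c(z) for z in zs]; i=int(np.argmax(v)); return (zs[i].round(4),np.round(v[i]),[int(a) for a in v[::6]])
if __name__=="__main__":
    for f in sys.argv[1:]: print(f,zfit(f"pics/{f}.png"))
E
python3 z.py s5 s6 s7
```

```text
s5 (np.float64(0.081), np.float64(250.0), [223, 230, 229, 224, 189, 176, 222, 242, 249, 250, 249, 236, 181, 145])
s6 (np.float64(0.0775), np.float64(250.0), [224, 232, 233, 226, 188, 189, 239, 249, 249, 249, 239, 195, 147, 164])
s7 (np.float64(0.076), np.float64(250.0), [227, 236, 235, 208, 179, 221, 245, 249, 249, 232, 180, 153, 180, 208])
```

```bash
sed -i 's/G=np.minimum(G,250)/G=G/' z.py; sed -i 's/return (zs\[i\].*/return zs[i].round(4)/' z.py
python3 z.py s5 s6 s7
python3 - <<'E'
from z import *
print(zfit("pics/s4.png",-.0273,.5609))
E
```

```text
s5 0.0805
s6 0.079
s7 0.076
0.0605
```

Slip in the grip makes the lid's height uncertain, so I'll let it settle by its own weight and measure.

>>> {"api": "apply_moves", "payload": {
  "motion": [0,0,0,0,0,0,1,0,0,0,1,0,0,0,1,0],
  "jaw": 28
}}

```text
t: 18.75
eef_pos: [0.5684, -0.0255, 0.1117]
ee_rot: [-3.142, 0.001, 2.952]
ft_force: [0.3, 0.6, 0.6]
finger_gap: 0.0276
finger_force: 0.0
```

```bash
sed -i 's/np.arange(.055,.095,.0005)/np.arange(lo,hi,.0005)/; s/x=.5655):/x=.5655,lo=.055,hi=.095):/' z.py
python3 - <<'E'
from z import *
cv2.imwrite("pics/s8.png",imaging.camera("side"))
print("s8",zfit("pics/s8.png"), "ref s4",zfit("pics/s4.png",-.0273,.5609,.11,.145))
for f in("s5","s7","s8"):
    # full 3-parameter check: vertical profile of edge strength along the front column
    im=cv2.cvtColor(cv2.imread(f"pics/{f}.png"),6).astype(int); print(f,im[212:262:1,330:342].mean(1).astype(int).tolist())
for z in(.064,.07,.076,.082): print(z,[round(max(circ("side",.565,-.0271,z+d,.0595)[:,1]),1) for d in(0,.026)])
s=r.sense();print(s["ft_force"].round(1),s["eef_pos"].round(4),s["t"])
E
```

```text
s8 0.075 ref s4 0.1295
s5 [69, 73, 78, 86, 94, 101, 106, 109, 111, 111, 109, 108, 107, 107, 105, 101, 100, 102, 105, 108, 111, 117, 124, 131, 133, 134, 134, 136, 137, 136, 131, 119, 105, 97, 92, 90, 96, 117, 153, 188, 212, 225, 224, 204, 175, 162, 160, 160, 160, 160]
s7 [69, 68, 65, 58, 49, 42, 42, 44, 48, 54, 62, 69, 72, 72, 72, 73, 81, 98, 116, 128, 132, 133, 134, 135, 135, 135, 135, 135, 135, 135, 135, 133, 127, 114, 101, 94, 90, 89, 100, 134, 184, 219, 223, 203, 174, 161, 160, 160, 159, 159]
s8 [68, 67, 60, 49, 39, 35, 37, 40, 45, 51, 56, 60, 65, 69, 72, 71, 72, 78, 93, 112, 125, 131, 133, 134, 134, 134, 134, 134, 134, 134, 134, 133, 129, 118, 106, 99, 95, 94, 99, 125, 174, 215, 222, 203, 174, 161, 160, 160, 159, 160]
0.064 [np.float64(254.6), np.float64(247.2)]
0.07 [np.float64(252.9), np.float64(245.5)]
0.076 [np.float64(251.2), np.float64(243.7)]
0.082 [np.float64(249.5), np.float64(242.0)]
[-0.3  0.4 -0.3] [ 0.5683 -0.0255  0.1115] 18.8
```

It most likely fell off a stop rib onto a thread's low end, with the lid bar about 30 mm above the rim. So I'll keep turning back with a loose grip, so that it can drop by itself.

>>> {"api": "apply_moves", "payload": {
  "motion": [0,0,-1,0,0,0,-1,0,0,0,-1,4,0,0,-1,8,0,0,-1,12,0,0,-1,16,0,0,-1,20,0,0,-1,24,0,0,-1,28,0,0,-1,32,0,0,-1,32],
  "jaw": 20.5
}}

```text
t: 19.9
eef_pos: [0.5684, -0.0244, 0.1131]
ee_rot: [3.137, 0.003, -2.788]
ft_force: [-11.0, 5.2, 19.4]
finger_gap: 0.0209
finger_force: 243.3
```

```bash
cat > e.py <<'E'
from z import *
import sys
f=sys.argv[1];cv2.imwrite(f"pics/{f}.png",imaging.camera("side"))
a=cv2.cvtColor(cv2.imread(f"pics/{f}.png"),6).astype(float)[235:262,330:342].mean(1)
i=int(np.argmin(a[:18]));j=[k for k in range(i,25) if a[k]<157<=a[k+1]][0]
s=r.sense();print(f,"zfit",zfit(f"pics/{f}.png"),"edge v",235+j+(157-a[j])/(a[j+1]-a[j]),s["ft_force"].round(1),s["moment"].round(2),s["eef_pos"].round(4),s["ee_rot"].round(3),s["q"][5].round(2),s["t"])
E
python3 e.py s9
```

```text
s9 zfit 0.0775 edge v 250.8544061302682 [-11.6   5.3  20.9] [ 0.71  1.29 -7.32] [ 0.5684 -0.0244  0.1132] [ 3.137e+00  3.000e-03 -2.789e+00] -2.11 19.95
```

There is a strong moment (-7 Nm), so it met the stop. I'll turn back clockwise, raise so the tips don't press, and let the lid settle.

>>> {"api": "apply_moves", "payload": {
  "motion": [0,-0.5,1,-4,0,-0.5,2,-8,0,-0.5,3,-12,0,-0.5,3,-16,0,-0.5,3,-20,0,-0.5,3,-20]
}}

```text
t: 20.55
eef_pos: [0.5671, -0.025, 0.1127]
ee_rot: [3.14, -0.002, -3.122]
ft_force: [-0.3, 3.5, -0.4]
finger_gap: 0.0205
finger_force: 13.1
```

```bash
python3 e.py s10
```

```text
s10 zfit 0.077 edge v 251.20567375886526 [-1.9  3.9 -0.5] [ 0.73  0.36 -0.26] [ 0.5671 -0.025   0.1127] [ 3.14e+00 -2.00e-03 -3.12e+00] -1.78 20.6
```

>>> {"api": "apply_moves", "payload": {
  "motion": [0,0,0,0,0,0,0,0,0,0,0,0],
  "jaw": 30
}}

```text
t: 20.9
eef_pos: [0.5683, -0.0262, 0.1136]
ee_rot: [-3.141, 0.001, -3.121]
ft_force: [0.1, -0.1, 0.3]
finger_gap: 0.0301
finger_force: 0.0
```

```bash
python3 e.py s11
```

```text
s11 zfit 0.076 edge v 251.48440065681444 [0.2 0.2 0.1] [-0.03 -0.03 -0.  ] [ 0.5683 -0.0262  0.1136] [-3.141e+00  1.000e-03 -3.121e+00] -1.78 20.95
```

Probe the lid's height with the fingertips: nearly close them, then lower until they touch the lid's top.

>>> {"api": "apply_moves", "payload": {
  "motion": [0,0,1,0,0,0,1,0,0,0,1,0,0,0,1,0],
  "jaw": 19.5
}}

```text
t: 21.35
eef_pos: [0.5679, -0.0252, 0.1143]
ee_rot: [3.141, 0.0, -3.121]
ft_force: [-0.8, 5.6, 1.3]
finger_gap: 0.0201
finger_force: 25.9
```

>>> {"api": "apply_moves", "payload": {
  "motion": [0,0,-1,0,0,0,-2,0,0,0,-2,0]
}}

```text
t: 21.65
eef_pos: [0.5682, -0.0251, 0.114]
ee_rot: [3.141, 0.001, -3.121]
ft_force: [-5.8, 7.0, 11.9]
finger_gap: 0.0198
finger_force: 27.0
```

>>> {"api": "apply_moves", "payload": {
  "motion": [0,0,-1,0,0,0,-1.5,0,0,0,-1.5,0]
}}

```text
t: 21.95
eef_pos: [0.5685, -0.0251, 0.1138]
ee_rot: [3.141, 0.001, -3.122]
ft_force: [-8.6, 7.2, 19.4]
finger_gap: 0.0201
finger_force: 28.0
```

>>> {"api": "apply_moves", "payload": {
  "motion": [0,-0.5,2,0,0,-0.5,2,0,0,-0.5,2,0],
  "jaw": 32
}}

```text
t: 22.25
eef_pos: [0.5679, -0.0268, 0.1126]
ee_rot: [-3.141, -0.0, -3.121]
ft_force: [0.2, 0.8, 0.1]
finger_gap: 0.0321
finger_force: 0.0
```

>>> {"api": "apply_moves", "payload": {
  "motion": [0,0,0,0,0,0,0,0,0,0,0,0,0,0,0,0],
  "jaw": 0,
  "grip_force": 30
}}

```text
t: 22.65
eef_pos: [0.5677, -0.0258, 0.1127]
ee_rot: [3.141, -0.001, -3.122]
ft_force: [-1.4, 5.0, 3.4]
finger_gap: 0.02
finger_force: 27.3
```

```bash
python3 e.py s12
```

```text
s12 zfit 0.075 edge v 251.71333333333334 [-1.1  4.9  2.1] [ 0.85  0.27 -0.38] [ 0.5677 -0.0258  0.1127] [ 3.141 -0.    -3.122] -1.78 22.7
```

The lid can't turn anticlockwise to align with the fingers, so it sits in the starts against the stop, about 8° clockwise of the tool. Realign, grip and tighten.

>>> {"api": "apply_moves", "payload": {
  "motion": [0,0,0,0,0,0,0,-4,0,0,0,-8,0,0,0,-8],
  "jaw": 32
}}

```text
t: 23.1
eef_pos: [0.568, -0.0271, 0.1126]
ee_rot: [-3.14, 0.0, 3.022]
ft_force: [-0.3, -0.4, 0.6]
finger_gap: 0.0322
finger_force: 0.0
```

>>> {"api": "apply_moves", "payload": {
  "motion": [0,0,0,0,0,0,0,0,0,0,0,0,0,0,0,0],
  "jaw": 0,
  "grip_force": 50
}}

```text
t: 23.5
eef_pos: [0.5681, -0.0257, 0.113]
ee_rot: [3.141, 0.0, 3.023]
ft_force: [-0.7, 5.6, 2.7]
finger_gap: 0.0171
finger_force: 48.1
```

>>> {"api": "apply_moves", "payload": {
  "motion": [0,0,-0.4,-4,0,0,-0.8,-8,0,0,-1.2,-12,0,0,-1.5,-16,0,0,-2,-20,0,0,-2,-20]
}}

```text
t: 24.1
eef_pos: [0.568, -0.0266, 0.1112]
ee_rot: [-3.141, 0.001, 2.673]
ft_force: [-1.8, 1.7, 3.9]
finger_gap: 0.0168
finger_force: 49.3
```

```bash
python3 e.py s13
```

```text
s13 zfit 0.0725 edge v 252.37755102040816 [-1.8  1.3  4.6] [ 0.17  0.3  -0.24] [ 0.5681 -0.0266  0.1112] [-3.141e+00  1.000e-03  2.675e+00] -1.29 24.15
```

It is sinking as a thread should. Continuing.

>>> {"api": "apply_moves", "payload": {
  "motion": [0,0,-0.4,-4,0,0,-0.8,-8,0,0,-1.2,-12,0,0,-1.6,-16,0,0,-2,-20,0,0,-2,-20]
}}

```text
t: 24.75
eef_pos: [0.5679, -0.0268, 0.1093]
ee_rot: [-3.141, 0.001, 2.325]
ft_force: [-2.2, 0.4, 6.2]
finger_gap: 0.017
finger_force: 49.6
```

>>> {"api": "apply_moves", "payload": {
  "motion": [0,0,-0.4,-4,0,0,-0.8,-8,0,0,-1,-10,0,0,-1,-10]
}}

```text
t: 25.15
eef_pos: [0.5681, -0.027, 0.1084]
ee_rot: [-3.141, 0.001, 2.151]
ft_force: [-1.6, 0.5, 5.0]
finger_gap: 0.0171
finger_force: 49.1
```

```bash
python3 e.py s14
```

```text
s14 zfit 0.07 edge v 253.3732394366197 [-2.4  0.1  5.5] [-0.08  0.5   0.02] [ 0.5681 -0.027   0.1083] [-3.141e+00  1.000e-03  2.152e+00] -0.77 25.2
```

>>> {"api": "apply_moves", "payload": {
  "motion": [0,0,-0.3,-3,0,0,-0.6,-6,0,0,-0.8,-8,0,0,-0.8,-8]
}}

```text
t: 25.6
eef_pos: [0.5681, -0.0269, 0.1076]
ee_rot: [-3.141, 0.001, 2.012]
ft_force: [-2.4, 1.3, 5.3]
finger_gap: 0.0167
finger_force: 49.1
```

```bash
python3 q.py
```

```text
25.6 [ 0.5681 -0.0269  0.1076] [-3.1413e+00  1.3000e-03  2.0116e+00] [-0.19  0.22  1.79 -0.    1.13 -0.63] [-2.4  1.3  5.3] [0.03 0.5  0.02]
```

>>> {"api": "apply_moves", "payload": {
  "motion": [0,0,-0.3,-3,0,0,-0.6,-6,0,0,-0.8,-8,0,0,-0.8,-8]
}}

```text
t: 26.0
eef_pos: [0.5681, -0.0265, 0.1068]
ee_rot: [3.141, 0.001, 1.872]
ft_force: [-1.8, 2.3, 6.2]
finger_gap: 0.0168
finger_force: 49.2
```

```bash
python3 e.py s15
```

```text
s15 zfit 0.069 edge v 253.63839285714286 [-1.9  1.8  6.9] [ 0.23  0.49 -0.05] [ 0.5681 -0.0265  0.1068] [3.141e+00 1.000e-03 1.873e+00] -0.49 26.05
```

>>> {"api": "apply_moves", "payload": {
  "motion": [0,0,-0.4,-4,0,0,-0.8,-8,0,0,-1.2,-12,0,0,-1.2,-12]
}}

```text
t: 26.45
eef_pos: [0.5674, -0.0261, 0.1067]
ee_rot: [-3.14, 0.002, 1.669]
ft_force: [-8.4, 4.1, 15.0]
finger_gap: 0.017
finger_force: 110.3
```

```bash
python3 e.py s16
```

```text
s16 zfit 0.07 edge v 253.26869158878506 [-9.4  3.8 15.5] [0.52 1.37 3.1 ] [ 0.5674 -0.0261  0.1067] [-3.14e+00  2.00e-03  1.67e+00] -0.28 26.5
```

>>> {"api": "apply_moves", "payload": {
  "motion": [0,0,-0.4,-4,0,0,-0.8,-8,0,0,-1.2,-12,0,0,-1.2,-12]
}}

```text
t: 26.9
eef_pos: [0.5674, -0.0268, 0.1066]
ee_rot: [-3.14, 0.006, 1.47]
ft_force: [-11.0, -0.1, 21.8]
finger_gap: 0.0172
finger_force: 247.5
```

```bash
python3 e.py s17
```

```text
s17 zfit 0.0705 edge v 253.22541966426857 [-11.6  -0.6  22.5] [0.73 2.47 7.85] [ 0.5674 -0.0268  0.1066] [-3.14   0.006  1.472] -0.08 26.95
```

The stop is clearly met: the moment rose to +3 and then +7.9 Nm. Release, rise, and probe the bar's top with closed fingertips to verify the height; home means contact at TCP z of about 0.127.

>>> {"api": "apply_moves", "payload": {
  "motion": [0,0,0,8,0,0,1,14,0,0,2,14,0,0,2,14,0,0,20,14,0,0,40,14],
  "jaw": 40
}}

```text
t: 27.55
eef_pos: [0.5669, -0.0264, 0.1428]
ee_rot: [-3.139, -0.001, 1.694]
ft_force: [-0.3, 0.4, -0.0]
finger_gap: 0.04
finger_force: 0.0
```

>>> {"api": "apply_moves", "payload": {
  "motion": [0,0,0,0,0,0,0,0,0,0,0,0,0,0,0,0,0,0,0,0,0,0,0,0],
  "jaw": 0
}}

```text
t: 28.15
eef_pos: [0.5676, -0.0262, 0.1432]
ee_rot: [-3.141, -0.0, 1.696]
ft_force: [0.4, -0.1, -0.6]
finger_gap: 0.0001
finger_force: 0.0
```

```bash
python3 e.py s18
python3 - <<'E'
from fit import *
cv2.imwrite("pics/t18.png",imaging.camera("top"))
for zb in(.063,.068): 
    m=lambda n,x,y:hullpts(n,x,y,zb,zb+.026,.0595)
    print(zb,fit("pics/s18.png","side",m,(.565,-.027),lambda q:q[:,1]>222),fit("pics/s18.png","side",m,(.565,-.027)))
E
```

```text
s18 zfit 0.0705 edge v 253.23671497584542 [ 0.7 -0.1 -0.3] [ 0.02 -0.01 -0.02] [ 0.5677 -0.0263  0.1434] [-3.141 -0.     1.696] -0.31 28.2
0.063 (array([ 0.5645, -0.0216]), np.float64(245.8)) (array([ 0.5647, -0.0238]), np.float64(231.5))
0.068 (array([ 0.5644, -0.0265]), np.float64(244.0)) (array([ 0.5646, -0.0285]), np.float64(227.1))
```

>>> {"api": "apply_moves", "payload": {
  "motion": [0,0,-4,0,0,0,-8,0,0,0,-11,0,0,0,-11,0]
}}

```text
t: 28.65
eef_pos: [0.5673, -0.0262, 0.1319]
ee_rot: [-3.14, -0.0, 1.696]
ft_force: [0.4, -0.7, -0.2]
finger_gap: -0.0003
finger_force: 0.0
```

>>> {"api": "apply_moves", "payload": {
  "motion": [0,0,-1,0,0,0,-2,0,0,0,-2,0]
}}

```text
t: 28.95
eef_pos: [0.5679, -0.0263, 0.1307]
ee_rot: [-3.142, -0.0, 1.696]
ft_force: [-0.3, 0.1, -0.8]
finger_gap: 0.0003
finger_force: 0.0
```

>>> {"api": "apply_moves", "payload": {
  "motion": [0,0,-1,0,0,0,-2,0,0,0,-2,0]
}}

```text
t: 29.25
eef_pos: [0.5678, -0.0263, 0.1287]
ee_rot: [-3.141, -0.0, 1.696]
ft_force: [-0.0, -1.1, 0.5]
finger_gap: 0.0
finger_force: 0.0
```

>>> {"api": "apply_moves", "payload": {
  "motion": [0,0,-1,0,0,0,-1,0,0,0,-1,0]
}}

```text
t: 29.55
eef_pos: [0.5679, -0.0263, 0.1278]
ee_rot: [-3.142, -0.0, 1.696]
ft_force: [-0.9, -0.2, -0.1]
finger_gap: 0.0002
finger_force: 0.0
```

>>> {"api": "apply_moves", "payload": {
  "motion": [0,0,-1,0,0,0,-1,0,0,0,-1,0]
}}

```text
t: 29.85
eef_pos: [0.568, -0.0263, 0.1269]
ee_rot: [3.141, 0.0, 1.696]
ft_force: [0.5, -0.6, -0.1]
finger_gap: 0.0003
finger_force: 0.2
```

>>> {"api": "apply_moves", "payload": {
  "motion": [0,0,-1,0,0,0,-1,0,0,0,-1,0]
}}

```text
t: 30.15
eef_pos: [0.5681, -0.0263, 0.1268]
ee_rot: [3.141, 0.0, 1.696]
ft_force: [-3.1, 0.6, 6.2]
finger_gap: -0.0001
finger_force: 3.3
```

Contact at TCP z 0.127, so the lid bar is 20 mm above the rim and fully home. Retreat and hand in.

>>> {"api": "apply_moves", "payload": {
  "motion": [0,0,10,0,0,0,40,0,0,0,80,0,0,0,110,0,0,0,110,0,0,0,110,0]
}}

```text
t: 30.75
eef_pos: [0.5684, -0.0264, 0.237]
ee_rot: [3.139, 0.001, 1.696]
ft_force: [-0.4, 0.4, -0.7]
finger_gap: -0.0002
finger_force: 0.0
```

Run:
```python
from workcell import r, workorder
print(r.sense()["ft_force"].round(1)); print(workorder.hand_in())
```

```text
[-0.4  0.4 -0.7]
the job is handed in; nothing more can be done
None
```

The stamp is in the canister and the lid is screwed fully home: a fingertip probe put its bar about 20 mm above the rim. I let go, touched nothing else that I know of, and handed the job in at about 31 s, but the hand-in gave no verdict.

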